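Empty the mill jar of white grinding balls

TASK

Two tilting cradles stand on the lab bench, each holding a steel mill jar and worked by a lever. Tip over the one whose jar holds the white ceramic grinding balls until both balls have rolled out into the blue tray in front of it, then swing it back upright and let go. Leave the other cradle, with the dark steel balls, as it is.

Things in the scene. Friction and masses are not known exactly. Their poses are not given: they have to be found in the camera images.
- white_cradle (a joint): Tilt of the cradle with the white balls, rad: 0 = jar upright at its stop (as it starts); grows as the jar tips forward over its tray, to a stop at 1.75 (100 degrees). It empties only past about 80 degrees, so swing to about 98. Pivot friction holds it wherever it is left; about 3 N at the handle moves it.
- white_grip (a point): Middle of the orange lever handle of that cradle: level round bar, 18 mm thick, 60 mm long, on the stand's left side seen from the robot. Axes turn with the cradle; at tilt 0: x level, the pouring way (away from the robot, yaw up to 0.3 rad), y along handle and axle, outward, z up. In these axes the axle is 65.1 mm ahead (x), 54.6 mm below (z): radius 85 mm, handle 180 mm above the bench.
- white_stand: Grey fixed stand of the white-ball cradle, origin on the bench straight under the jar's centre; x is the pouring way, y along the axle to the handle, z up. Axle 125 mm above it; uprights end 141 mm up; handle middle 113 mm to +y, free end outward. Jar: open steel cup 75 mm high, rim 108 mm across. Handle leans 50 degrees back at tilt 0, is on top at 0.87, 50 degrees ahead at 1.75.
- white_tray: Blue open tray in front of the white-ball cradle, loose, 170 (x) x 150 (y) x 45 mm outside, walls 4 mm, origin at the centre of its underside, z up. It already stands where the jar pours, its centre about 120 mm ahead of the axle.
- white_ball_1: White ceramic grinding ball, 30 mm in diameter, about 50 g, origin at its centre; starts in the jar.
- white_ball_2: The second white ceramic ball, alike, starts in the same jar.
- steel_cradle (a joint): Tilt of the other, otherwise equal cradle (orange handle, white tray), whose jar holds two dark steel balls; 0 = upright. Leave alone. Which cradle stands left or right varies.
Mind the look-alikes: they are no part of the job. What is shaped like the white_ball_2 but purple or turquoise is not meant. What is shaped like the white_ball_1 but purple or yellow is not meant.

How it is judged (in metres and radians):
On the way, in this order (a step that is already met when the one before it is completed fails the run):
1. the white-ball cradle is tipped well over (past 60 degrees) (value of joint white_cradle above 1.05 rad), for 0.02 s.
2. both white balls have rolled out and lie in the blue tray (x of white_ball_1 in the frame of white_tray between -0.08 and 0.08 m and y of white_ball_1 in the frame of white_tray between -0.07 and 0.07 m and z of white_ball_1 in the frame of white_tray between 0 and 0.05 m and x of white_ball_2 in the frame of white_tray between -0.08 and 0.08 m and y of white_ball_2 in the frame of white_tray between -0.07 and 0.07 m and z of white_ball_2 in the frame of white_tray between 0 and 0.05 m), for 0.2 s.
At the end, for the whole second after the job is handed in: Both white balls lie inside the blue tray (centres between its walls, less than 50 mm above its underside), the white-ball cradle is back upright within 0.26 rad (15 degrees), and the other cradle is still upright (all of step 2 and value of joint white_cradle below 0.26 rad and value of joint steel_cradle below 0.15 rad); the robot touches nothing.
It fails at once if the other cradle is tipped by more than 0.15 rad (value of joint steel_cradle above 0.15 rad).
It also fails if it takes over 45 s, if anything falls off the work surface, if the arm or the gripper's body presses on something with over 40 N, if the wrist force passes 120 N, or if a joint passes its speed limit or range.

ROBOT

A 6-joint arm with a two-finger parallel gripper is mounted at the origin on the work surface. World frame = base frame: x ahead of the robot, y to its left, z up, the work surface at z = 0. Lengths are in m, angles in degrees, forces in N, time in s.
With the tool pointing down it reaches from about 0.35 to 0.875 m from the base axis. Payload 4.2 kg.
Tool frame: the origin (TCP) lies midway between the tips of the shut fingers; the grasp point (between the pads) lies r.pinch_z behind it (r.pinch_z is the distance from the TCP to the grasp point, in m); z points along the fingers, y is the direction in which the jaws open and shut (so a half turn about z gives the same grasp; the last joint's range is limited). The gripper opens to 87 mm and grips with 3 to 60 N. Pads are 19 mm wide; open, the fingers measure 117 mm over their backs; the gripper's body (75 mm by 190 mm) begins 51 mm behind the grasp point.
Start: joints at [92.109, 22.042, 0.453, 0, -68.411, -14.817], TCP at [0.137, 0.61, 0.223] pointing down, gripper open.
Joint ranges: [-179.83, 179.83], [-69.29, 118.12], [-61.27, 80.66], [-181.25, 117.63], [-171.15, -9.14], [-177.46, 177.46]. Speed limits (degrees/s): [159.86, 159.86, 180, 180, 180, 180].

INTERFACE

Orientations are given as a 3x3 rotation matrix whose columns are the frame's x, y, z axes.
In Python, from station import r gives the robot as it stands. The module is installed in compiled form; this text tells all that it offers.
- The arm moves only by the tool play_rows, never from a script. Its argument "deltas" is a list of rows, each a list of 7 numbers: the shift along the tool's x, y, z in units of 25 mm (1.0 is 25 mm), then the turn, a rotation vector about the tool's x, y, z in units of 5 degrees (1.0 is 5 degrees), then the finger opening in mm, from 0 to 87. In form: [[tx, ty, tz, wx, wy, wz, fingers], ...]. A call has 1 to 12 rows; each row is the pose to reach, as a shift and turn from the pose commanded when the call began, along the tool's axes at that moment; what a row does not reach only later rows make up. A row lasts 1/10 s, in which the tool goes at most 50 mm and 8.59 degrees, less where a joint would pass 70% of its speed; a pose out of reach is approached as far as the arm can. A call with a gripper value outside its range is refused whole. The fingers move at their own pace and stop on an object; the grip force is fixed at half the most. Time passes only in rows, so rows that repeat a pose let the fingers close. It gives the time, the measured TCP pose, the force and the opening at its end, in the units of the state.
- r.sense(): the state, without advancing time (a new reading comes with each control period).
- r.capture(name): name is "scene" or "top" or "wrist"; returns a dict with "pixels" (384x512x3 uint8, red, green, blue), "camera_matrix" (3x3 intrinsics, pixels), "R" (3x3) and "t" (3): a world point X has camera coordinates R X + t; the wrist camera has in their place "T_tool_cam" (4x4, takes a point from camera to tool coordinates, whose origin is the TCP and whose axes are the flange's). Camera axes: x right, y down, z forward; pixel columns grow to the right and rows downward; lengths in m; the calibration is good to about 2 mm. A picture is of the moment at which its call begins: read the wrist's pose just before it. There is no depth.
- r.finish_job(): hands the job in, once; it reports no verdict.
Trained networks look in the newest picture that a camera, given by its name, has taken for a name from the list of things; names that differ only in an ending like _2 or _b are one class to them, and where a whole thing is asked for, a point or a joint stands for the part that bears it (a point fixed in the world has none). Each returns a list of dicts, best first, with "score" (0 to 1); they miss things now and then, are a little off and sometimes report something else, mostly with a low value. They report only what shows in the picture. A call takes as long as a camera call. They do not tell look-alikes from the thing itself.
- r.spot_in(camera, target): "centre" ([x, y, z] in m, in world coordinates, good to about 4 mm: the middle of the surface that is visible of it).
- r.cut_out(camera, target): "region" (384x512 bool, what is visible of it).
The state is a dict: "time_s": time; "joints": joint angles; "joint_velocities": joint speeds; "effort": joint torques, N m; "tcp_pos": TCP position; "ee_rot": TCP orientation; "wrist_force": force on the tool from outside, world axes, zero at the start; "moment": the same for the moment, N m; "gripper_width": opening from 0.0 (shut) to 1.0 (fully open).
Only numpy, scipy, OpenCV 4.12 (cv2) and the standard library are available. Lean on these libraries where they do the work, as an engineer would, in place of code of your own. Each camera call takes 0.05 s, during which the arm holds its last target.

## Working session

There is one attempt and no reset: what is moved stays moved. The work goes in short steps, Python scripts to look and compute and a tool call to move; the robot and the scene stay as the last step left them, time stands still between calls to the robot, and variables do not carry over. Pictures are saved under pics/ and viewed, and the job is handed in when it is done.

Besides the shell and the picture viewer there is one more tool, called after "Request:" by a JSON object that holds its "op" and its "data", one argument or row to a line. play_rows: Moves the arm, as the interface text tells. Its arguments: {"type":"object","properties":{"deltas":{"type":"array","items":{"type":"array","items":{"type":"number"}}}},"required":["deltas"]}

```bash
mkdir -p pics
cat > h.py <<'E'
import numpy as np, cv2
from station import r
def save(c,n):
    d=r.capture(c); cv2.imwrite(f'pics/{n}.png',d['pixels'][:,:,::-1]); return d
E
python3 - <<'E'
from h import *
s=r.sense(); print(s, r.pinch_z)
for c in ['scene','top']:
    d=save(c,c+'0'); print(c,d['camera_matrix'],d['R'],d['t'])
    for t in ['white_grip','white_stand','white_tray','white_ball_1','white_cradle','steel_cradle']:
        print(t,[(np.round(q['centre'],3).tolist(),round(q['score'],2)) for q in r.spot_in(c,t)])
E
```

```text
{'time_s': 0.0, 'joints': array([ 9.21092767e+01,  2.20882410e+01,  3.81470838e-01, -2.90647319e-02,
       -6.84108591e+01, -1.48162884e+01]), 'joint_velocities': array([-0.06704749,  0.0335097 ,  0.00291833, -0.06305394,  0.08435871,
        0.03450955]), 'effort': array([ 2.12587460e-03, -3.90666139e+01,  1.87408984e+01,  4.21960786e+00,
        1.10346690e-02, -1.96945625e-04]), 'tcp_pos': array([0.13732952, 0.6091194 , 0.22149751]), 'ee_rot': array([[ 9.75466466e-01, -2.20147717e-01, -3.95807691e-04],
       [-2.20148062e-01, -9.75464274e-01, -2.06894218e-03],
       [ 6.93766349e-05,  2.10532001e-03, -9.99997781e-01]]), 'wrist_force': array([-0.03716009, -0.27516492,  0.16708947]), 'moment': array([-0.03420116,  0.01617492, -0.01548297]), 'gripper_width': 1.0014338882946912} 0.0187
scene [[374.17680385   0.         259.05294057]
 [  0.         374.17680385 185.21520115]
 [  0.           0.           1.        ]] [[ 0.27866706  0.96038701 -0.00121145]
 [ 0.57761578 -0.1686092  -0.7987058 ]
 [-0.76727093  0.22187324 -0.60172052]] [-0.00567945 -0.22081992  1.264531  ]
white_grip [
[... 262 characters left out ...]
136], 0.9)]
steel_cradle [([0.523, 0.159, 0.148], 0.7)]
top [[434.28022797   0.         251.80770597]
 [  0.         434.28022797 192.29984636]
 [  0.           0.           1.        ]] [[-0.00952236 -0.99947922 -0.03083195]
 [-0.99070122  0.01361471 -0.13537257]
 [ 0.13572184  0.02925619 -0.99031493]] [-0.09930022  0.54009432  1.00973394]
white_grip [([0.511, -0.273, 0.134], 0.76)]
white_stand [([0.48, -0.265, 0.093], 0.9)]
white_tray [([0.656, -0.292, 0.0], 0.58)]
white_ball_1 [([0.623, -0.123, 0.024], 0.63), ([0.511, -0.256, 0.117], 0.56), ([0.336, -0.255, 0.022], 0.47), ([0.52, -0.43, 0.022], 0.45)]
white_cradle [([0.51, -0.271, 0.131], 0.6)]
steel_cradle [([0.523, 0.174, 0.137], 0.79)]
```

View pics/scene0.png

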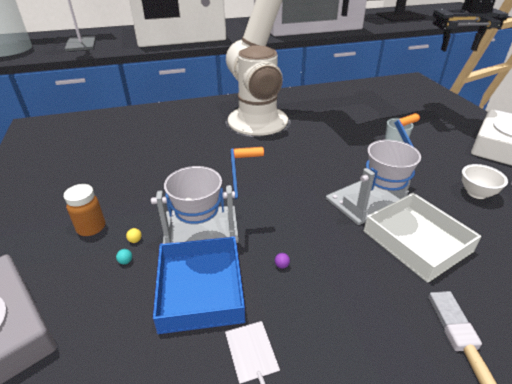

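View pics/top0.png

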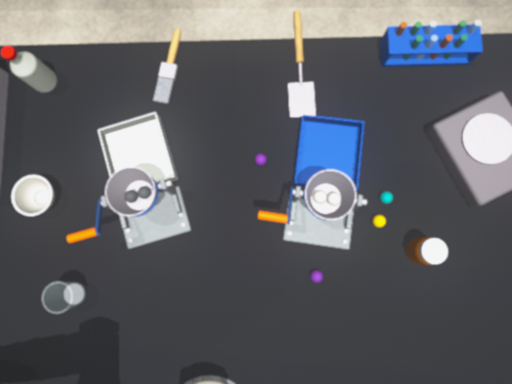

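Candidates: the right cradle in top view (jar 330,195; two white balls at 320,197 and 333,198; blue tray, handle 272,216), and the left cradle (jar 130,190; dark balls; white tray; handle 82,235). The purple (261,159; 317,277), turquoise (387,197) and yellow (380,221) balls are decoys. I choose the right cradle, and will check it in a crop while measuring the handle.

```bash
cat > m.py <<'E'
from h import *
def unproj(d,uv,z):
    K=d['camera_matrix'];R=d['R'];t=d['t']
    ray=R.T@np.linalg.inv(K)@np.array([uv[0],uv[1],1]); c=-R.T@t
    return c+ray*(z-c[2])/ray[2]
def orange(d,box):
    hsv=cv2.cvtColor(d['pixels'],cv2.COLOR_RGB2HSV)
    m=cv2.inRange(hsv,(7,170,120),(20,255,255)); mm=np.zeros_like(m); x0,y0,x1,y1=box; mm[y0:y1,x0:x1]=m[y0:y1,x0:x1]
    return mm
E
python3 - <<'E'
from m import *
dt=r.capture('top'); ds=r.capture('scene')
for d,box in ((dt,(245,195,300,230)),(ds,(225,140,275,165))):
    m=orange(d,box); p=np.argwhere(m)[:,::-1].astype(float); c=p.mean(0)
    (rc,sz,a)=cv2.minAreaRect(p.astype(np.float32))
    w,v=np.linalg.eigh(np.cov(p.T)); ax=v[:,1]; L=(p-c)@ax
    e=[c+ax*L.min(),c+ax*L.max()]
    print(len(p),c,rc,sz,[unproj(d,q,0.18).round(4) for q in [np.array(rc)]+e])
    K,R,t=d['camera_matrix'],d['R'],d['t']
    # tray
    hsv=cv2.cvtColor(d['pixels'],cv2.COLOR_RGB2HSV)
crop=dt['pixels'][100:260,240:380]; cv2.imwrite('pics/crop.png',cv2.resize(crop,None,fx=3.5,fy=3.5,interpolation=cv2.INTER_CUBIC)[:,:,::-1])
m=r.cut_out('top','white_tray')
for q in m[:2]:
    p=np.argwhere(q['region'])[:,::-1].astype(np.float32); b=cv2.boxPoints(cv2.minAreaRect(p)); print(q['score'],[unproj(dt,x,0.045).round(3) for x in b])
E
```

```text
157 [271.75159236 216.41401274] (271.94000244140625, 216.41998291015625) (28.849958419799805, 9.050968170166016) [array([ 0.4686, -0.1507,  0.18  ]), array([ 0.4639, -0.1798,  0.18  ]), array([ 0.4732, -0.1214,  0.18  ])]
95 [248.         154.43157895] (248.4845733642578, 154.26771545410156) (3.7915830612182617, 27.139751434326172) [array([ 0.4779, -0.1547,  0.18  ]), array([ 0.4838, -0.128 ,  0.18  ]), array([ 0.473 , -0.1816,  0.18  ])]
0.88 [array([ 0.553, -0.202,  0.045]), array([ 0.729, -0.226,  0.045]), array([ 0.707, -0.38 ,  0.045]), array([ 0.533, -0.353,  0.045])]
```

View pics/crop.png

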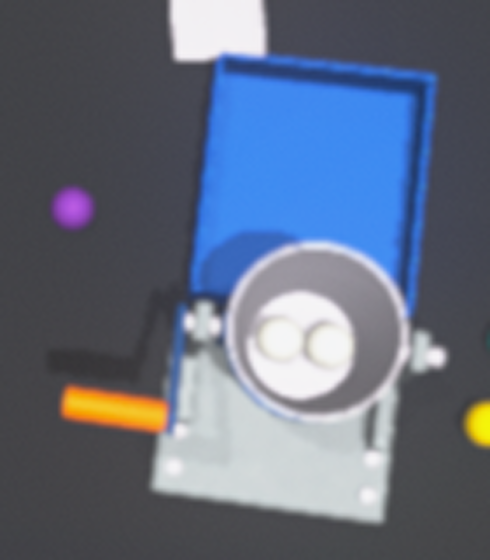

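The crop confirms it: two white balls lie in the jar, with the blue tray in front. I'll work out the approach next, with the jaws opening along the pouring way.

```bash
cat >> m.py <<'E'
from scipy.spatial.transform import Rotation as Ro
def tgt(yaw): # tool y = -pour dir
    a=np.radians(yaw); y=-np.array([np.cos(a),np.sin(a),0]); z=np.array([0,0,-1.]); return np.column_stack([np.cross(y,z),y,z])
def delta(p,R=None):
    s=r.sense(); R0=s['ee_rot']
    t=R0.T@(np.array(p)-s['tcp_pos'])/0.025
    w=np.zeros(3) if R is None else np.degrees(Ro.from_matrix(R0.T@R).as_rotvec())/5
    return np.round(np.r_[t,w],2)
E
python3 - <<'E'
from m import *
dt=r.capture('top'); ds=r.capture('scene')
P=[d['camera_matrix']@np.c_[d['R'],d['t']] for d in (dt,ds)]
X=cv2.triangulatePoints(P[0],P[1],np.array([[271.9],[216.4]]),np.array([[248.4],[154.3]]));print((X[:3]/X[3]).ravel())
R=tgt(-9); print(R)
for p in ([.137,.61,.35],[.42,.3,.35],[.471,-.152,.30]): print(delta(p,R))
E
```

```text
[ 0.46889745 -0.15149235  0.17393563]
[[-0.15643447 -0.98768834  0.        ]
 [-0.98768834  0.15643447  0.        ]
 [-0.         -0.         -1.        ]]
[-2.000e-02 -1.000e-02 -5.100e+00 -0.000e+00 -0.000e+00  1.726e+01]
[13.75  9.6  -5.1  -0.   -0.   17.26]
[19.72 26.78 -3.1  -0.   -0.   17.26]
```

Request:
{"op": "play_rows", "data": {
  "deltas": [
    [0,0,-5,0,0,0,87],
    [0,0,-5,0,0,0,87],
    [0,0,-5,0,0,0,87],
    [13.7,9.6,-5.1,0,0,17.2,87],
    [13.7,9.6,-5.1,0,0,17.2,87],
    [13.7,9.6,-5.1,0,0,17.2,87],
    [13.7,9.6,-5.1,0,0,17.2,87],
    [13.7,9.6,-5.1,0,0,17.2,87],
    [13.7,9.6,-5.1,0,0,17.2,87],
    [13.7,9.6,-5.1,0,0,17.2,87],
    [13.7,9.6,-5.1,0,0,17.2,87],
    [13.7,9.6,-5.1,0,0,17.2,87]
  ]
}}

```text
time_s: 2.15
tcp_pos: [0.4206, 0.2972, 0.3505]
ee_rot: [[-0.011, -1.0, 0.001], [-1.0, 0.011, -0.0], [0.0, -0.001, -1.0]]
wrist_force: [0.7, 0.7, -0.3]
gripper_width: 1.001
```

Run:
```python
from m import *
print(r.sense()['tcp_pos'],r.sense()['joints'].round(1),delta([.471,-.152,.30],tgt(-9)))
```

```text
[0.42062748 0.29718391 0.35048087] [ 53.3   7.4  -1.4   0.  -81.3 -54. ] [ 1.794e+01 -2.210e+00  2.020e+00 -1.000e-02 -0.000e+00  1.680e+00]
```

Request:
{"op": "play_rows", "data": {
  "deltas": [
    [17.9,-2.2,1.4,0,0,1.7,87],
    [17.9,-2.2,1.4,0,0,1.7,87],
    [17.9,-2.2,1.4,0,0,1.7,87],
    [17.9,-2.2,1.4,0,0,1.7,87],
    [17.9,-2.2,1.4,0,0,1.7,87],
    [17.9,-2.2,1.4,0,0,1.7,87],
    [17.9,-2.2,1.4,0,0,1.7,87],
    [17.9,-2.2,1.4,0,0,1.7,87],
    [17.9,-2.2,1.4,0,0,1.7,87],
    [17.9,-2.2,1.4,0,0,1.7,87],
    [17.9,-2.2,1.4,0,0,1.7,87]
  ]
}}

```text
time_s: 3.25
tcp_pos: [0.4731, -0.1486, 0.3147]
ee_rot: [[-0.152, -0.988, -0.001], [-0.988, 0.152, 0.0], [0.0, 0.001, -1.0]]
wrist_force: [-0.4, 0.7, 0.4]
gripper_width: 0.998
```

Run:
```python
from m import *
s=r.sense(); d=save('wrist','w1'); print(s['tcp_pos'],s['joints'].round(1)); print(d['T_tool_cam'].round(3))
T=np.eye(4);T[:3,:3]=s['ee_rot'];T[:3,3]=s['tcp_pos'];T=T@d['T_tool_cam']
d['R']=T[:3,:3].T; d['t']=-T[:3,:3].T@T[:3,3]
m=orange(d,(0,0,512,384)); n,l,st,c=cv2.connectedComponentsWithStats(m)
for i in range(1,n):
  if st[i,4]>50:
    p=np.argwhere(l==i)[:,::-1].astype(np.float32); rc=cv2.minAreaRect(p); b=cv2.boxPoints(rc)
    print(st[i],rc,unproj(d,rc[0],.18),[unproj(d,x,.18).round(4) for x in b])
```

```text
[ 0.47305045 -0.14859262  0.31468558] [  1.4   6.1  -7.8  -0.  -76.2 -10.1]
[[-0.001 -0.964 -0.265  0.073]
 [ 1.    -0.001  0.001  0.001]
 [-0.001 -0.265  0.964 -0.162]
 [ 0.     0.     0.     1.   ]]
[ 251  144   21   68 1097] ((261.0, 177.5), (67.0, 20.0), 90.0) [ 0.46705467 -0.15209573  0.18      ] [array([ 0.4712, -0.1829,  0.18  ]), array([ 0.454 , -0.1802,  0.18  ]), array([ 0.4627, -0.1196,  0.18  ]), array([ 0.4808, -0.1224,  0.18  ])]
```

View pics/w1.png

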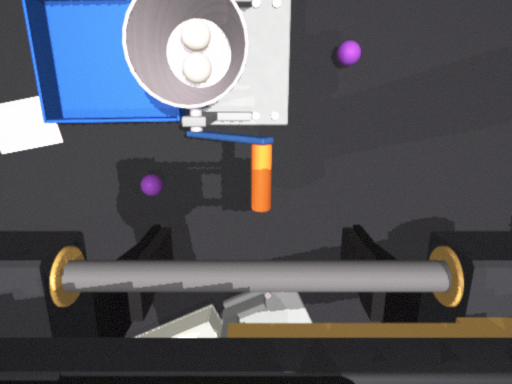

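Wrist view: the handle is at (261,177), the white balls sit in the jar at (196,36) and (197,67), and the yaw is about -9°. Next I descend over the handle.

Run:
```python
from m import *
print(delta([.468,-.150,.161],tgt(-8.7)))
```

```text
[0.13 0.19 6.16 0.   0.   0.02]
```

Request:
{"op": "play_rows", "data": {
  "deltas": [
    [0.13,0.19,1,0,0,0,87],
    [0.13,0.19,2.5,0,0,0,87],
    [0.13,0.19,4,0,0,0,87],
    [0.13,0.19,5,0,0,0,87],
    [0.13,0.19,5.7,0,0,0,87],
    [0.13,0.19,6.1,0,0,0,87],
    [0.13,0.19,6.15,0,0,0,60],
    [0.13,0.19,6.15,0,0,0,40],
    [0.13,0.19,6.15,0,0,0,30],
    [0.13,0.19,6.15,0,0,0,26],
    [0.13,0.19,6.15,0,0,0,26],
    [0.13,0.19,6.15,0,0,0,26]
  ]
}}

```text
time_s: 4.5
tcp_pos: [0.4683, -0.1499, 0.1617]
ee_rot: [[-0.149, -0.989, 0.001], [-0.989, 0.149, 0.0], [-0.0, -0.001, -1.0]]
wrist_force: [-0.1, 0.6, -0.6]
gripper_width: 0.539
```

Run:
```python
from m import *
s=r.sense(); d=save('wrist','w2'); save('scene','s2');print(s['tcp_pos'],s['wrist_force'],s['moment'],s['gripper_width']*87)
```

```text
[ 0.46827059 -0.14993434  0.16166871] [-0.05002171  0.61855903 -0.55877502] [ 0.07902689 -0.06893062 -0.00615699] 46.9362613661657
```

View pics/w2.png

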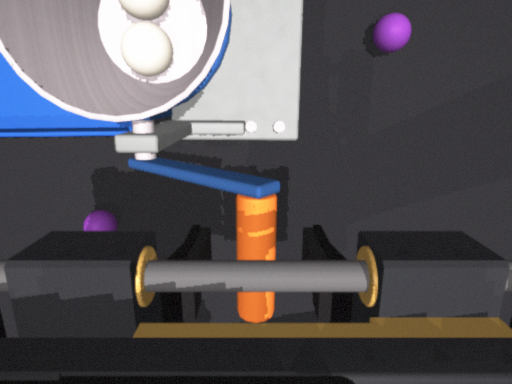

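View pics/s2.png

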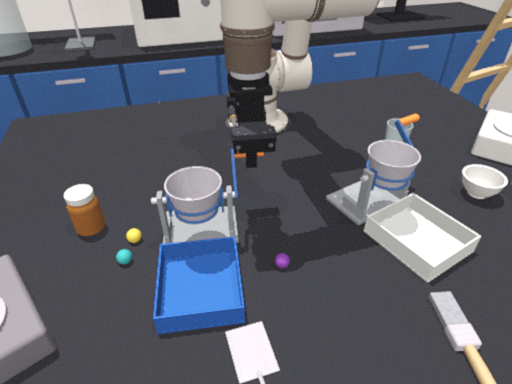

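Fingers straddle the handle with it centred. I'll finish closing to a loose cage and compute the arc rows.

Request:
{"op": "play_rows", "data": {
  "deltas": [
    [0,0,0,0,0,0,25],
    [0,0,0,0,0,0,25],
    [0,0,0,0,0,0,25],
    [0,0,0,0,0,0,25],
    [0,0,0,0,0,0,25],
    [0,0,0,0,0,0,25]
  ]
}}

```text
time_s: 5.2
tcp_pos: [0.4681, -0.1498, 0.1613]
ee_rot: [[-0.149, -0.989, -0.0], [-0.989, 0.149, 0.0], [-0.0, 0.0, -1.0]]
wrist_force: [-0.2, -0.4, 0.8]
gripper_width: 0.285
```

Run:
```python
import numpy as np
for a in range(0,101,4):
    f=np.radians(a-50); print(a,round(-(65.1+85*np.sin(f))/25,2),round(-(85*np.cos(f)-54.6)/25,2))
```

```text
0 0.0 -0.0
4 -0.16 -0.18
8 -0.33 -0.34
12 -0.51 -0.5
16 -0.7 -0.63
20 -0.9 -0.76
24 -1.11 -0.87
28 -1.33 -0.97
32 -1.55 -1.05
36 -1.78 -1.12
40 -2.01 -1.16
44 -2.25 -1.2
48 -2.49 -1.21
52 -2.72 -1.21
56 -2.96 -1.2
60 -3.19 -1.16
64 -3.43 -1.12
68 -3.65 -1.05
72 -3.88 -0.97
76 -4.09 -0.87
80 -4.3 -0.76
84 -4.51 -0.63
88 -4.7 -0.5
92 -4.88 -0.34
96 -5.05 -0.18
100 -5.21 -0.0
```

Request:
{"op": "play_rows", "data": {
  "deltas": [
    [0,-0.16,-0.18,0,0,0,25],
    [0,-0.33,-0.34,0,0,0,25],
    [0,-0.51,-0.5,0,0,0,25],
    [0,-0.7,-0.63,0,0,0,25],
    [0,-0.9,-0.76,0,0,0,25],
    [0,-1.11,-0.87,0,0,0,25],
    [0,-1.33,-0.97,0,0,0,25],
    [0,-1.55,-1.05,0,0,0,25],
    [0,-1.78,-1.12,0,0,0,25],
    [0,-2.01,-1.16,0,0,0,25],
    [0,-2.25,-1.2,0,0,0,25],
    [0,-2.49,-1.21,0,0,0,25]
  ]
}}

```text
time_s: 6.4
tcp_pos: [0.5299, -0.1593, 0.192]
ee_rot: [[-0.149, -0.989, -0.0], [-0.989, 0.149, -0.0], [0.0, 0.0, -1.0]]
wrist_force: [-2.7, 0.7, 2.0]
gripper_width: 0.29
```

Run:
```python
from m import *
s=r.sense(); d=save('wrist','w3'); save('scene','s3');print(s['tcp_pos'],s['wrist_force'],s['moment'],s['gripper_width']*87)
```

```text
[ 0.52987488 -0.15933772  0.19201506] [-2.74916923  0.66092396  1.99285256] [ 1.51861708e-01  1.16392949e+00 -1.06895174e-03] 25.237706993624
```

View pics/s3.png

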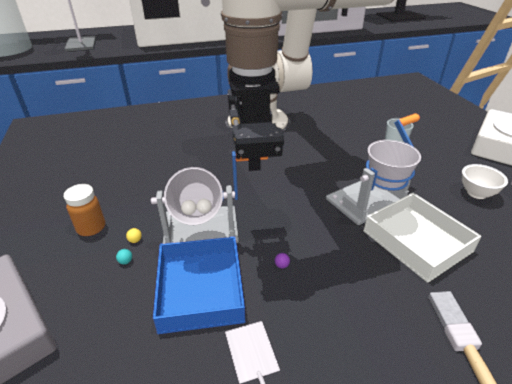

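View pics/w3.png

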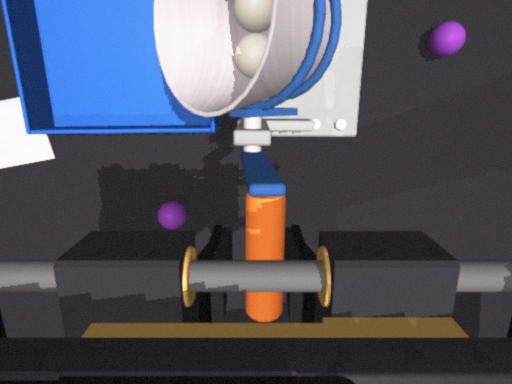

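The cradle is tilted about 45° and the handle is still caged. On to about 98°.

Request:
{"op": "play_rows", "data": {
  "deltas": [
    [0,-0.25,0,0,0,0,25],
    [0,-0.5,0.01,0,0,0,25],
    [0,-0.75,0.05,0,0,0,25],
    [0,-1.0,0.09,0,0,0,25],
    [0,-1.25,0.16,0,0,0,25],
    [0,-1.48,0.24,0,0,0,25],
    [0,-1.7,0.34,0,0,0,25],
    [0,-1.93,0.45,0,0,0,25],
    [0,-2.14,0.58,0,0,0,25],
    [0,-2.34,0.71,0,0,0,25],
    [0,-2.53,0.87,0,0,0,25],
    [0,-2.7,1.03,0,0,0,25]
  ]
}}

```text
time_s: 7.7
tcp_pos: [0.5969, -0.1692, 0.1654]
ee_rot: [[-0.149, -0.989, 0.0], [-0.989, 0.149, -0.0], [-0.0, -0.0, -1.0]]
wrist_force: [-2.3, 0.4, 1.0]
gripper_width: 0.29
```

Run:
```python
from m import *
s=r.sense(); d=save('wrist','w4'); save('scene','s4');print(s['tcp_pos'],s['wrist_force'],s['moment'],s['gripper_width']*87)
```

```text
[ 0.59694961 -0.16922217  0.16536287] [-2.33573007  0.37594493  1.04901375] [ 0.15860846  0.79965769 -0.00143708] 25.245745959137196
```

View pics/s4.png

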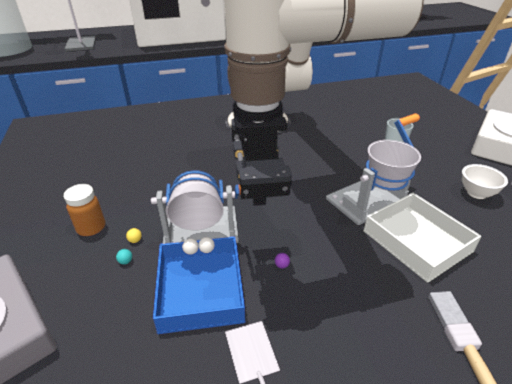

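View pics/w4.png

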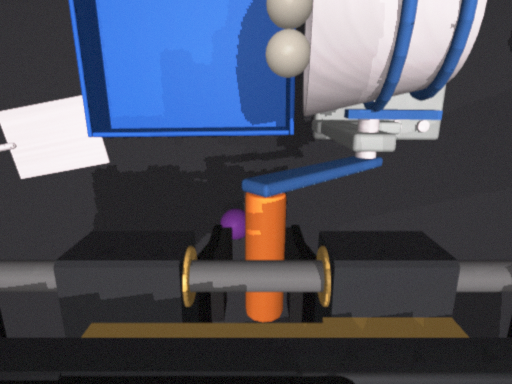

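The balls are leaving the rim at (190,247) and (207,246). I hold and look again.

Request:
{"op": "play_rows", "data": {
  "deltas": [
    [0,-0.1,0.08,0,0,0,25],
    [0,-0.1,0.08,0,0,0,25],
    [0,-0.1,0.08,0,0,0,25],
    [0,-0.1,0.08,0,0,0,25],
    [0,-0.1,0.08,0,0,0,25],
    [0,-0.1,0.08,0,0,0,25],
    [0,-0.1,0.08,0,0,0,25],
    [0,-0.1,0.08,0,0,0,25]
  ]
}}

```text
time_s: 8.6
tcp_pos: [0.5989, -0.1695, 0.1638]
ee_rot: [[-0.149, -0.989, 0.0], [-0.989, 0.149, 0.0], [-0.0, -0.0, -1.0]]
wrist_force: [-2.4, 0.8, -1.1]
gripper_width: 0.289
```

Run:
```python
from m import *
s=r.sense(); save('scene','s5');print(s['tcp_pos'],s['wrist_force'])
save('top','t5')
```

```text
[ 0.59890126 -0.16948682  0.16380204] [-2.42807376  0.8382212  -1.09060278]
```

View pics/s5.png

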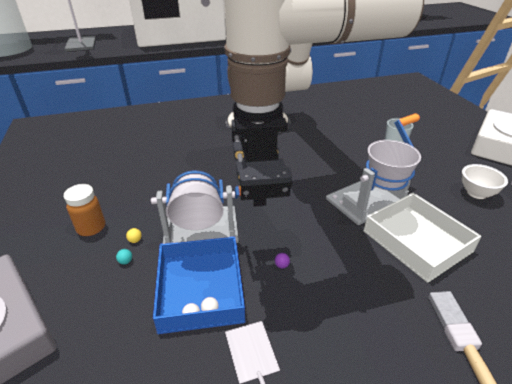

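Both white balls lie in the blue tray at (191,312) and (209,306). I swing back along the arc.

Request:
{"op": "play_rows", "data": {
  "deltas": [
    [0,0.36,-0.08,0,0,0,25],
    [0,0.53,-0.24,0,0,0,25],
    [0,0.71,-0.4,0,0,0,25],
    [0,0.9,-0.53,0,0,0,25],
    [0,1.11,-0.66,0,0,0,25],
    [0,1.32,-0.77,0,0,0,25],
    [0,1.53,-0.87,0,0,0,25],
    [0,1.76,-0.95,0,0,0,25],
    [0,1.98,-1.02,0,0,0,25],
    [0,2.22,-1.06,0,0,0,25],
    [0,2.45,-1.1,0,0,0,25],
    [0,2.69,-1.11,0,0,0,25]
  ]
}}

```text
time_s: 9.9
tcp_pos: [0.5316, -0.1595, 0.1915]
ee_rot: [[-0.149, -0.989, -0.001], [-0.989, 0.149, 0.0], [0.0, 0.001, -1.0]]
wrist_force: [2.7, -0.8, 0.8]
gripper_width: 0.289
```

Run:
```python
from m import *
s=r.sense(); save('scene','s6');print(s['tcp_pos'],s['wrist_force'],delta([.4681,-.1498,.1613]))
```

```text
[ 0.53159173 -0.15945389  0.19152253] [ 2.74889269 -0.82527652  0.81299918] [-0.    2.52  1.21  0.    0.    0.  ]
```

View pics/s6.png

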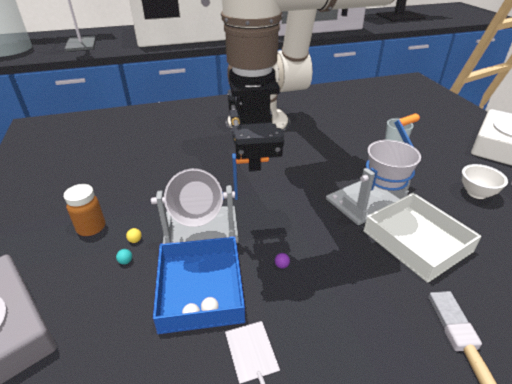

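Request:
{"op": "play_rows", "data": {
  "deltas": [
    [0,0.45,0.01,0,0,0,25],
    [0,0.71,0.05,0,0,0,25],
    [0,0.94,0.09,0,0,0,25],
    [0,1.17,0.16,0,0,0,25],
    [0,1.39,0.24,0,0,0,25],
    [0,1.61,0.34,0,0,0,25],
    [0,1.82,0.45,0,0,0,25],
    [0,2.02,0.58,0,0,0,25],
    [0,2.21,0.71,0,0,0,25],
    [0,2.39,0.87,0,0,0,25],
    [0,2.56,1.03,0,0,0,25],
    [0,2.68,1.18,0,0,0,25]
  ]
}}

```text
time_s: 11.15
tcp_pos: [0.4657, -0.1495, 0.1617]
ee_rot: [[-0.149, -0.989, -0.0], [-0.989, 0.149, 0.0], [0.0, 0.0, -1.0]]
wrist_force: [2.6, -0.3, 1.5]
gripper_width: 0.291
```

Run:
```python
from m import *
s=r.sense(); save('scene','s7');save('wrist','w7');print(s['tcp_pos'],s['wrist_force'],delta([.4681,-.1498,.1613]))
```

```text
[ 0.46572727 -0.14949669  0.16167611] [ 2.59995086 -0.33877735  1.52205066] [-0.   -0.12 -0.01  0.    0.    0.  ]
```

View pics/s7.png

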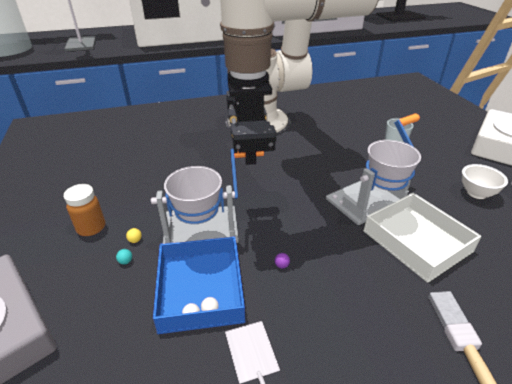

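View pics/w7.png

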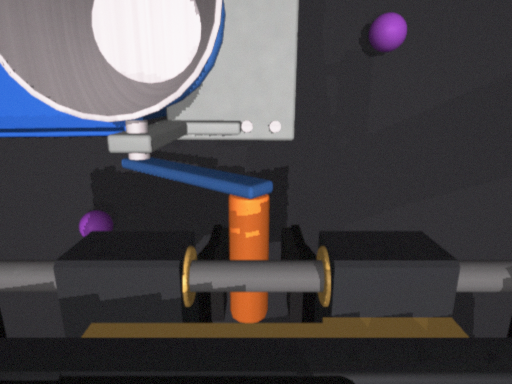

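The jar is upright and empty. I open the fingers and go straight up.

Request:
{"op": "play_rows", "data": {
  "deltas": [
    [0,-0.1,0,0,0,0,50],
    [0,-0.1,0,0,0,0,60],
    [0,-0.1,0,0,0,0,60],
    [0,-0.1,0,0,0,0,60],
    [0,-0.1,0,0,0,0,60],
    [0,-0.1,-0.5,0,0,0,60],
    [0,-0.1,-1.5,0,0,0,60],
    [0,-0.1,-3,0,0,0,60],
    [0,-0.1,-4.5,0,0,0,60],
    [0,-0.1,-5,0,0,0,60],
    [0,-0.1,-5,0,0,0,60],
    [0,-0.1,-5,0,0,0,60]
  ]
}}

```text
time_s: 12.45
tcp_pos: [0.468, -0.1497, 0.2862]
ee_rot: [[-0.149, -0.989, -0.001], [-0.989, 0.149, 0.001], [-0.001, 0.001, -1.0]]
wrist_force: [-0.5, 0.0, -0.2]
gripper_width: 0.687
```

Run:
```python
from m import *
s=r.sense(); d=save('scene','s8');dw=save('wrist','w8');print(s['tcp_pos'],s['wrist_force'],s['time_s'])
for q in r.spot_in('scene','white_ball_1'): print(q)
m=orange(d,(225,140,275,165));print(np.argwhere(m).mean(0))
T=np.eye(4);T[:3,:3]=s['ee_rot'];T[:3,3]=s['tcp_pos'];T=T@dw['T_tool_cam']
dw['R']=T[:3,:3].T; dw['t']=-T[:3,:3].T@T[:3,3]
p=np.argwhere(orange(dw,(0,0,512,384)))[:,::-1].astype(np.float32); print(unproj(dw,cv2.minAreaRect(p)[0],.18))
```

```text
[ 0.46800897 -0.14970357  0.28617084] [-0.49704434  0.03031582 -0.20398987] 12.45
{'centre': [0.636, -0.126, 0.0198], 'score': 0.7}
{'centre': [0.6972, -0.2827, 0.0296], 'score': 0.52}
{'centre': [0.5298, -0.43, 0.0206], 'score': 0.52}
{'centre': [0.4761, -0.408, 0.0242], 'score': 0.47}
[152.38505747 249.98850575]
[ 0.4676039 -0.1513675  0.18     ]
```

View pics/s8.png

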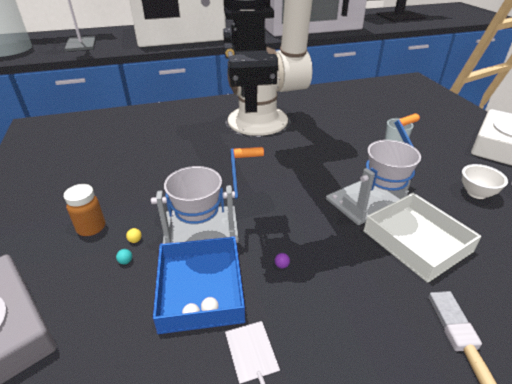

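The cradle is upright, with its handle back at (0.468,-0.151). Both balls are in the tray at (191,312) and (209,306), and the gripper is clear.

```bash
python3 -c "
from station import r
print(r.finish_job())"
```

```text
the job is handed in; nothing more can be done
None
```

I tipped the white-ball cradle to about 98° with the fingers loosely caged around its handle. Both balls rolled into the blue tray. I then swung the cradle back upright, let go, and moved the gripper straight up, about 12 cm clear. The job was handed in at 12.5 s; the hand-in gives no verdict.

**Last checks:**
- **Cradle:** the handle is within about 1 mm of where it started. The wrist picture, taken just before I let go, shows the jar empty and upright.
- **Balls:** the scene picture shows both white balls in the tray against its far wall. The detector reported only one of the two there. I placed the second by eye in the picture and did not measure it.
- **Steel cradle:** it looks unchanged in the scene picture. I did not measure its tilt.
- **Forces:** every wrist-force reading I took, at the end of each move, was below about 4 N, and it was near zero after release.

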